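# Fetch the yellow drilled plate from the carousel and stack it on the standoffs

## Robot

A 7-joint arm with a two-finger parallel gripper is mounted at the origin on a cart in front of the work surface, level with it; the furniture and walls round the work are solid. World frame = base frame: x ahead of the robot, y to its left, z up, the work surface at z = 0. Lengths are in m, angles in rad, forces in N, time in s.
With the tool pointing down it reaches from about 0.4 to 0.85 m from the base axis. Payload 6.9 kg.
Tool frame: the origin (TCP) lies midway between the tips of the shut fingers; the grasp point (between the pads) lies behind it (ctrl.pinch_z is the z of the grasp point in the tool frame, in m); z points along the fingers, y is the direction in which the jaws open and shut (so a half turn about z gives the same grasp; the last joint's range is limited). The gripper opens to 85 mm and grips with 20 to 120 N. Pads are 22 mm wide; open, the fingers measure 114 mm over their backs; the gripper's body (76 mm by 85 mm) begins 54 mm behind the grasp point. The pads swing forward as they close: fully open they stand 13 mm farther back than shut.
Start: joints at [1.22, 0.507, -0.238, 1.5, 0.126, 1.149, -0.155], TCP at [0.275, -0.561, 0.231] pointing down, gripper open.
Joint ranges: [-3.08, 3.08], [-0.24, 2.05], [-1.43, 1.35], [0, 2.5], [-1.52, 4.66], [0.17, 1.96], [-2.89, 2.89]. Speed limits (rad/s): [2.39, 2.39, 3.14, 3.14, 3.14, 3.14, 3.14].

## Interface

Orientations are given as a unit quaternion [w, x, y, z].
In Python, from station import ctrl, get_state, vision, ticket, models gives the robot as it stands. Calls block until the motion is done:
- ctrl.movep(position, orientation): joint-space move of the TCP to a pose.
- ctrl.movel(position, frame=None, max_speed=0.15): straight line of the TCP; frame=None keeps the orientation; max_speed is the mean speed in m/s.
- ctrl.set_joints(angles): joint-space move.
- ctrl.ungrasp() and ctrl.close_gripper(force=None): open the fingers fully, or close them until they stop; force is the grip in N (None keeps the last).
- ctrl.pause(seconds).
- ctrl.ik(position, orientation): joint angles nearest the present ones, or None.
- get_state(): the state.
- vision.grab_frame(name): name is "side" or "top"; returns (picture, depth): 420x560x3 uint8, blue, green, red; 420x560 float32, m along the optical axis (not along the pixel's ray), 0 where there is no reading.
- vision.camera_info(name): a dict with "mtx" (3x3 intrinsics, pixels), "R" (3x3) and "t" (3): a world point X has camera coordinates R X + t. Camera axes: x right, y down, z forward; pixel columns grow to the right and rows downward; lengths in m; the calibration is good to about 2 mm. A picture is of the moment at which its call begins. camera_info takes no time and is no camera call.
A pose or a line that the arm cannot do raises ctrl.Unreachable and nothing moves.
- ticket.close_job(): hands the job in, once; it reports no verdict.
Trained networks look in the newest picture that a camera, given by its name, has taken for a name from the list of things; names that differ only in an ending like _2 or _b are one class to them, and where a whole thing is asked for, a point or a joint stands for the part that bears it (a point fixed in the world has none). Each returns a list of dicts, best first, with "p" (0 to 1); they miss things now and then, are a little off and sometimes report something else, mostly with a low value. They report only what shows in the picture. A call takes as long as a camera call.
- models.recognise(camera, target): "point" ([column, row] in pixels, amid what is visible of it).
- models.masks_of(camera, target): "mask" (420x560 bool, what is visible of it) and "point" ([column, row] in pixels, amid what is visible of it).
The state is a dict: "time": time; "qpos": joint angles; "qd": joint speeds; "tau": joint torques, N m; "tcp_pos": TCP position; "eef_rot": TCP orientation; "contact_force": force on the tool from outside, world axes, zero at the start; "wrist_torque": the same for the moment, N m; "width": finger opening in m.
Only numpy, scipy, OpenCV 4.12 (cv2) and the standard library are available. Lean on these libraries where they do the work, as an engineer would, in place of code of your own. Each camera call takes 0.05 s, during which the arm holds its last target. There are 200 camera calls.

## Task

The yellow drilled plate is at the back of the hooded carousel: turn the carousel by its black pegs until the plate stands in the middle of the opening in the hood, then lift it out by its bar and lower it, without forcing it, over the four standoff posts of the fixture until it lies flat and fully down on the plate already there. Either way round will do. Leave the red plate, the stone and the V block in the carousel, and do not move the white wheel or the brush.

Things in the scene. Friction and masses are not known exactly. Their poses are not given: they have to be found in the camera images.
- carousel: Round storage carousel fixed to the bench. Origin on its upright axis at bench level. Grey foot, 340 mm diameter. A clear fixed dust hood (skirt at radius 168 mm; flat top sheet from 82 to 86 mm above the bench, reaching the axis) covers all but a sector of 65 degrees to either side of the carousel's own -x: that is the opening, towards the robot, open above and in front.
- turntable (a joint): Angle (rad, counter-clockwise from above) by which the white turntable has been turned about the carousel's axis since the start; for where it stands see hub_top. Turns two full turns either way and stays where left; friction 0.18 N m, i.e. 1.3 N at a peg. Floor disc of 150 mm radius, its top 30 mm above the bench.
- hub_top (a point): Top of the steel hub on the turntable's axis, 36 mm diameter, 66 mm above the bench. Its axes turn with the turntable. Four low walls (4 mm thick, top 52 mm above the bench, out to radius 126 mm) at 45, 135, 225, 315 degrees from its x part four compartments: yellow plate at 0 degrees, red plate at 180, stone and V block at 90 and 270 or the reverse.
- peg0 (a point): Top centre of peg 0 (75 mm above the bench) on the turntable, at 0 degrees from hub_top's x. Eight like it, black, upright, 14 mm diameter, from the floor up, stand every 45 degrees at radius 140 mm. Pegs pass under the hood; only those in the opening can be reached.
- yellow_plate_mid (a point): Middle of the yellow drilled plate to be fetched, half-way up (19 mm above its underside). 60 mm (its x) by 100 mm (its y) by 8 mm thick, about 0.2 kg; four through holes of 10.5 mm at x = +-18, y = +-38 mm. A metal lifting bar stands on its middle: 36 mm along x, 12 mm thick along y, top 38 mm above the underside. Lies loose on the turntable, middle about 88 mm from the axis, x along the radius.
- red_plate_mid (a point): Middle, half-way up, of a red plate of the same shape, in the compartment opposite; must stay in the carousel.
- stone_mid (a point): Middle of the green oil stone, 25 x 100 x 13 mm, lying in a compartment; must stay in the carousel.
- vblock_mid (a point): Middle of the ground steel V block, 55 x 36 x 32 mm, standing in a compartment; must stay in the carousel.
- seat (a point): Centre of the upper face of the bare aluminium plate (60 x 100 x 8 mm) on the fixed fixture, 26 mm above the bench, where the yellow plate's underside is to lie. The fixture's dark steel base is 100 mm (x) by 140 mm (y). Four steel standoff posts of 8 mm diameter rise 23 mm above it at x = +-18, y = +-38 mm (17 mm straight, then a 6 mm cone to a 3 mm tip).
- wheel_mid (a point): Middle of a white dish-shaped grinding wheel, 102 mm across, 24 mm high, lying loose on the bench; not to be moved.
- brush_mid (a point): Middle of a flat wooden-handled dust brush, 30 x 168 x 10 mm, lying loose on the bench between the carousel and the fixture; not to be moved.
- opening_mid (a point): A fixed point in the middle of the hood's opening: 88 mm from the axis in the carousel's -x direction, 49 mm above the bench; the yellow plate's middle comes here when its compartment is in the middle of the opening.

How it is judged:
On the way, in this order (a step that is already met when the one before it is completed fails the run):
1. the yellow plate has been turned into the opening of the hood, still lying in the carousel (horizontal distance between yellow_plate_mid and opening_mid below 0.055 m and height (world z) of yellow_plate_mid below 0.056 m), for 0.2 s.
2. the yellow plate has been lifted out of the carousel (height (world z) of yellow_plate_mid above 0.09 m), for 0.1 s.
At the end, for the whole second after the job is handed in: The yellow plate lies over all four posts, its centre within 3 mm of the seat's, its underside within 2.5 mm of the plate below, tilted less than 2 degrees, its long side along the fixture's (either way round, within 4 degrees), released and at rest; the turntable is still (horizontal distance between yellow_plate_mid and seat below 0.003 m and z of yellow_plate_mid in the frame of seat between 0.0165 and 0.0215 m and angle between yellow_plate_mid's own z axis and vertical below 0.035 rad and angle between the x axis of yellow_plate_mid and the x axis of seat, either way round below 0.07 rad and linear speed of yellow_plate below 0.01 m/s and velocity of joint turntable between -0.05 and 0.05 rad/s); the robot touches nothing.
It fails at once if the red plate, the stone or the V block leaves its place in the carousel ((horizontal distance between red_plate_mid and carousel above 0.135 m or height (world z) of red_plate_mid above 0.09 m) or (horizontal distance between stone_mid and carousel above 0.135 m or height (world z) of stone_mid above 0.09 m) or (horizontal distance between vblock_mid and carousel above 0.135 m or height (world z) of vblock_mid above 0.09 m)).
It fails at once if the white wheel or the brush is moved by more than 20 mm (distance of any of wheel_mid, brush_mid from where it was at the start of the episode above 0.02 m).
It fails at once if the yellow plate is pressed on the fixture with more than 100 N (all contacts summed, wedging on the posts included) (contact force between yellow_plate and fixture above 100 N).
It also fails if it takes over 70 s, if anything falls off the work surface, if the arm or the gripper's body presses on something with over 40 N, if the wrist force passes 120 N, or if a joint passes its speed limit or range.

## Working session

There is one attempt and no reset: what is moved stays moved. The work goes in short steps, each a Python script; the robot and the scene stay as the last script left them, time stands still between calls to the robot, and variables do not carry over. Pictures are saved under pics/ and viewed, on a budget of 10 in all, crops included, one or two more only if the job needs it, and the job is handed in when it is done.

```bash
ls; mkdir -p pics; cat > h.py <<'E'
import numpy as np, cv2
from station import ctrl,get_state,vision,ticket,models
def uv2ray(cam,uv):
    c=vision.camera_info(cam);K,R,t=map(np.array,(c["mtx"],c["R"],c["t"]))
    d=R.T@np.linalg.inv(K)@np.array([uv[0],uv[1],1.]);return -R.T@t,d
def at_z(cam,uv,z):
    o,d=uv2ray(cam,uv);return o+d*(z-o[2])/d[2]
def cloud(cam,depth):
    c=vision.camera_info(cam);K,R,t=map(np.array,(c["mtx"],c["R"],c["t"]))
    v,u=np.mgrid[:depth.shape[0],:depth.shape[1]]
    p=np.stack([(u-K[0,2])/K[0,0]*depth,(v-K[1,2])/K[1,1]*depth,depth],-1)
    return (p-t)@R
def proj(cam,X):
    c=vision.camera_info(cam);K,R,t=map(np.array,(c["mtx"],c["R"],c["t"]))
    p=K@(R@np.array(X)+t);return p[:2]/p[2]
E
python3 - <<'E'
from h import *
print(ctrl.pinch_z,get_state())
for n in("top","side"):
    im,d=vision.grab_frame(n);cv2.imwrite(f"pics/{n}0.png",im);np.save(n+"0.npy",d)
    o,dd=uv2ray(n,(280,210));print(n,o,dd)
    for t in["carousel","turntable","hub_top","peg0","yellow_plate_mid","red_plate_mid","stone_mid","vblock_mid","seat","wheel_mid","brush_mid"]:
        r=models.recognise(n,t);print(t,[(np.round(x["point"],1).tolist(),round(x["p"],2)) for x in r[:9]])
E
```

```text
pics
-0.0187 {'time': 0.0, 'qpos': array([ 1.22050329,  0.50833379, -0.23755809,  1.50115372,  0.12571218,
        1.14893358, -0.15481288]), 'qd': array([ 0.00047473,  0.00052289, -0.0007737 , -0.00133054,  0.00064276,
       -0.00112814,  0.00100035]), 'tau': array([ 8.74435244e-06, -6.20594144e+01, -2.18637988e+00, -2.49646765e+01,
        1.26462409e-02,  1.19956935e-02,  7.04064348e-06]), 'tcp_pos': array([ 0.27481866, -0.56075233,  0.23042616]), 'eef_rot': array([-8.89468619e-04,  9.74138754e-01,  2.25948770e-01, -2.24950180e-04]), 'contact_force': array([-0.1903473 ,  0.09621428, -0.37413507]), 'wrist_torque': array([-0.00854368,  0.02282174,  0.00571675]), 'width': 0.08546624608959746}
top [0.37688439 0.03861975 0.98370804] [ 0.20252578  0.01910876 -0.97922429]
carousel [([361.2, 188.8], 0.69)]
turntable [([354.2, 235.7], 0.57)]
hub_top [([351.7, 235.6], 0.76), ([190.7, 221.2], 0.68)]
peg0 [([351.4, 238.9], 0.75), ([375.3, 232.7], 0.75)]
yellow_plate_mid []
red_plate_mid [([332.1, 232.1], 0.74)]
stone_mid [([376.2, 232.6], 0.63)]
vblock_mid []
seat [([189.6, 224.3], 0.85)]
wheel_mid []
brush_mid [([265.8, 263.6], 0.55), ([352.5, 236.0], 0.43)]
side [0.12169506 0.7653469  0.78842456] [ 0.41216897 -0.64813589 -0.64052763]
carousel [([289.0, 179.0], 0.75)]
turntable [([326.5, 192.1], 0.86)]
hub_top [([325.8, 193.7], 0.74)]
peg0 [([325.7, 191.6], 0.92)]
yellow_plate_mid []
red_plate_mid [([318.6, 201.8], 0.68)]
stone_mid [([337.5, 178.6], 0.5)]
vblock_mid []
seat [([246.6, 305.5], 0.72)]
wheel_mid [([209.0, 254.1], 0.93), ([328.8, 190.6], 0.72)]
brush_mid [([324.4, 262.2], 0.85)]
```

View pics/top0.png

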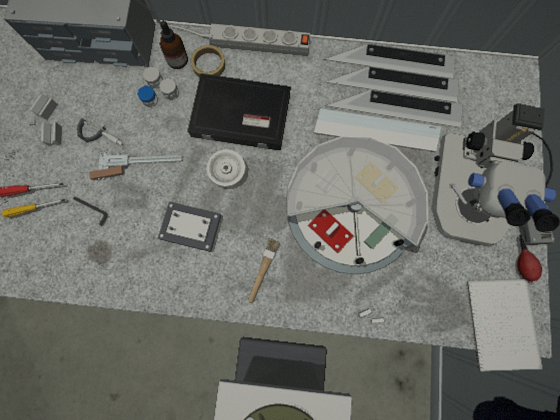

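View pics/side0.png

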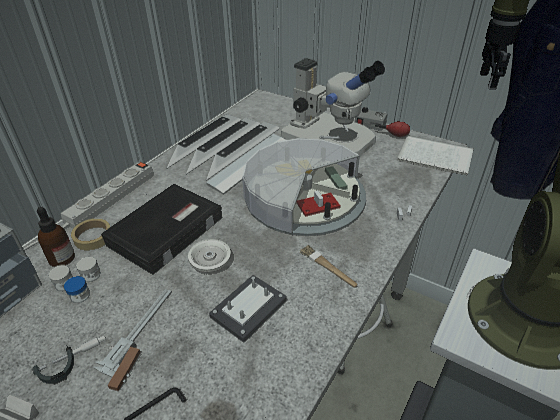

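The top view shows the carousel hub near (355,207), the red plate at (330,231), and the yellow plate under the hood at (378,181). The seat is at (190,226), the wheel at (226,168) and the brush at (265,268). The side view agrees. Next I'll measure with depth.

```bash
python3 - <<'E'
from h import *
im=cv2.imread("pics/top0.png");d=np.load("top0.npy");P=cloud("top",d)
c1=cv2.resize(im[125:280,280:435],(620,620),interpolation=cv2.INTER_CUBIC)[:600]
cv2.imwrite("pics/c1.png",c1)
c2=cv2.resize(im[195:255,155:225],(700,600),interpolation=cv2.INTER_CUBIC);cv2.imwrite("pics/c2.png",c2)
bench=P[300,100:200];print("bench z",np.median(P[260:290,60:230,2]))
# black pixels in carousel
g=im.max(2)<45
n,l,s,ce=cv2.connectedComponentsWithStats(g[190:275,285:430].astype(np.uint8))
for i in range(1,n):
    if s[i,4]>8:
        m=np.zeros_like(g);m[190:275,285:430]=l==i
        q=P[m];q=q[np.isfinite(q).all(1)];top=q[q[:,2]>.065];print("blk",ce[i]+[285,190],s[i,4],np.round(q[:,2].max(),3),len(top),np.round(np.median(top,0),4) if len(top) else "")
for nm,(r0,r1,c0,c1_) in {"hub":(195,220,340,370)}.items():
    print(np.round(P[r0:r1,c0:c1_,2]*1000).astype(int)[::2])
# seat base extents via depth
q=P[195:255,155:225];z=q[...,2]
print(np.round(np.percentile(z,[1,20,40,60,80,95,99,100]),4))
for lo,hi in((.021,.032),(.04,.055),(.012,.032)):
    m=((z>lo)&(z<hi)).astype(np.uint8);n,l,s,ce=cv2.connectedComponentsWithStats(m)
    for i in range(1,n):
        if s[i,4]>3:
            print(lo,s[i,4],np.round(q[l==i].mean(0),4),ce[i]+[155,195])
E
```

```text
bench z 7.18709716966415e-05
blk [398.40909091 242.54545455] 44 0.078 26 [ 0.5185 -0.2365  0.0754]
blk [317.42307692 244.57692308] 26 0.078 20 [ 0.4924 -0.0422  0.0749]
blk [359.30555556 260.52777778] 36 0.079 25 [ 0.4654 -0.144   0.0753]
[[ 86  86  87  86  85  83  88  84  86  88  85  88  86  86  87  90  86  87
   87  85  84  87  87  86  87  86  85  84  86  86]
 [ 89  86  88  88  87  89  88  86  84  88  91  90  86  87  87  88  84  87
   87  84  88  85  89  84  86  86  88  89  90  87]
 [ 88  87  87  88  86  87  86  87  84  88  87  90  88  88  87  86  83  86
   87  86  87  85  90  87  87  85  86  85  89  88]
 [ 87  86  87  89  84  84  87  90  86  87  87  88  87  87  86  89  83  67
   87  88  87  86  90  86  88  87  86  86  90  86]
 [ 86  88  83  89  90  90  89  89 984  87  84  65  64  68  64  64  65  68
   65  66  83  88  88  87  85  86  89  87  89  88]
 [ 87  90  85  48  49  48  49  44  56  63  67  65  67  67  68  70  70  65
   67  67  66  70  68  89  86  87  88  88  86  86]
 [ 28  29  30  33  32  30  31  39  46  57  62  65  66  66  69  69  67  67
   65  67  66  64  33  29  90  87  91
[... 722 characters left out ...]
  32  28  33  31  33  28  29  28  32  30]]
[-3.400e-03 -3.000e-04  1.700e-03  1.780e-02  2.450e-02  2.820e-02
  4.530e-02  9.837e-01]
0.021 894 [0.5112 0.2846 0.0264] [188.12975391 225.04697987]
0.021 9 [0.5404 0.2216 0.0225] [214.66666667 216.66666667]
0.021 5 [0.528  0.2243 0.0214] [213.  221.4]
0.021 9 [0.4817 0.3496 0.0223] [161.22222222 234.        ]
0.021 6 [0.4645 0.23   0.0225] [207.         245.83333333]
0.04 9 [0.5338 0.3195 0.0464] [173.88888889 213.33333333]
0.04 9 [0.524  0.2449 0.0462] [202.88888889 220.33333333]
0.04 9 [0.4984 0.3243 0.0455] [169.66666667 227.11111111]
0.04 8 [0.4889 0.2496 0.0455] [198.875 234.125]
0.012 2062 [0.5098 0.2833 0.0218] [188.96605238 225.97381183]
```

View pics/c1.png

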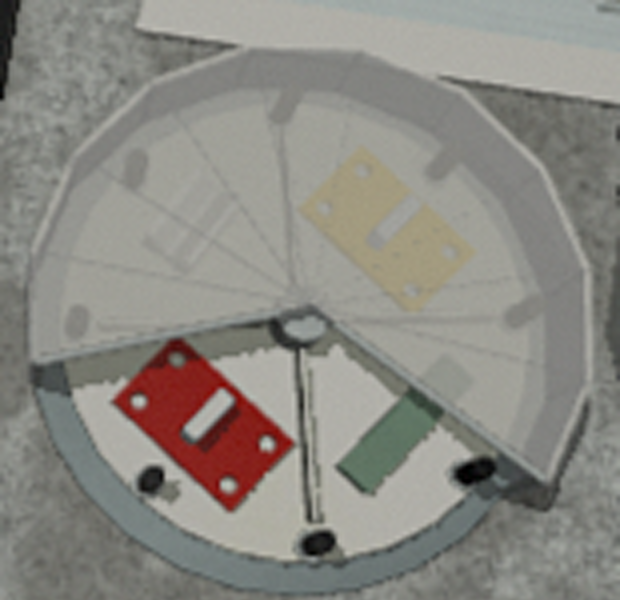

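View pics/c2.png

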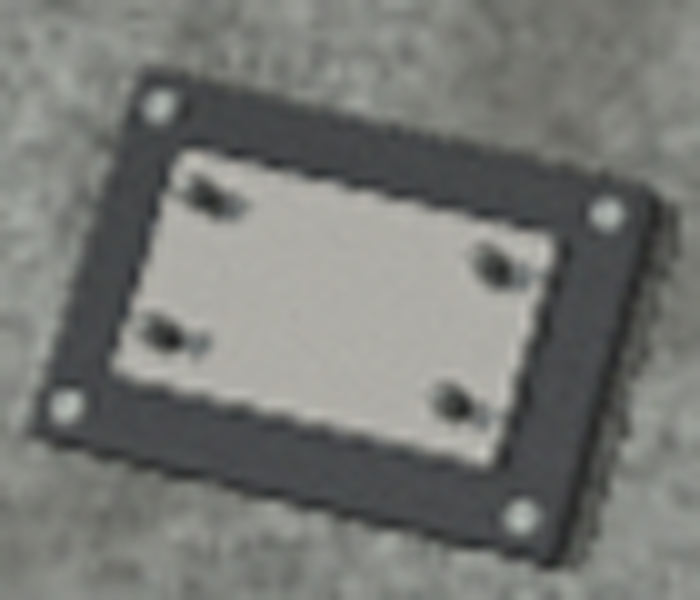

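The posts and seat are clear: centre (0.511,0.285), yaw about -7.5°. The red plate, stone and three pegs are visible in the opening. Now I'll compute the carousel axis and opening direction, and check that the pushes are reachable.

```bash
cat >> h.py <<'E'
from scipy.spatial.transform import Rotation as Ro
def qd(yaw):  # tool down, tool x axis at world yaw
    q=(Ro.from_euler('z',yaw)*Ro.from_euler('x',np.pi)).as_quat();return [q[3],q[0],q[1],q[2]]
def arcpose(C,a,r,z,yaw): return [C[0]+r*np.cos(a),C[1]+r*np.sin(a),z],qd(yaw)
E
python3 - <<'E'
from h import *
from scipy.optimize import least_squares
pg=np.array([[.5185,-.2365],[.4924,-.0422],[.4654,-.144]])
off=np.radians([45,-45,0])
f=lambda p:(pg-np.c_[p[0]+.14*np.cos(p[2]+off),p[1]+.14*np.sin(p[2]+off)]).ravel()
s=least_squares(f,[.6,-.126,np.radians(188)]);C=s.x[:2];print(C,np.degrees(s.x[2]),np.round(s.fun*1000,1))
for uv in((288,216),(416.5,246.5)):
    p=at_z("top",uv,.086)[:2]-C;print("edge",np.linalg.norm(p),np.degrees(np.arctan2(p[1],p[0]))%360)
# hub by disc at z .066
print("hub px pred",proj("top",[*C,.066]))
P=cloud("top",np.load("top0.npy"))
print("hoodcentre pred",proj("top",[*C,.086]))
q0=get_state()["qpos"]
print("start yaw", Ro.from_quat(np.roll(get_state()["eef_rot"],-1)).as_matrix()[:,0])
for a in range(135,250,15):
    for yo in(90,-90):
        p,q=arcpose(C,np.radians(a),.141,.058,np.radians(a+yo));r=ctrl.ik(p,q);print(a,yo,None if r is None else np.round(r,2))
for y in(-7.5,172.5):
    r=ctrl.ik([.511,.285,.038],qd(np.radians(y)));print("seat",y,None if r is None else np.round(r,2))
E
```

```text
[ 0.60377481 -0.1260085 ] 187.59541003213852 [-0.2  0.7 -0.2 -1.2  0.4  0.5]
edge 0.17027179928424652 108.39354756549969
edge 0.17363732739240093 237.2908893145908
hub px pred [355.31189036 203.14002673]
hoodcentre pred [356.92855353 201.30780659]
start yaw [8.97942071e-01 4.40113662e-01 3.71234529e-05]
135 90 [ 0.72  0.85 -1.23  2.02  0.97  1.03  1.36]
135 -90 [ 0.27  0.56 -0.4   2.03  0.37  0.62 -1.16]
150 90 [ 0.79  0.82 -1.23  2.07  0.96  1.    1.66]
150 -90 [ 0.38  0.55 -0.46  2.08  0.42  0.6  -0.9 ]
165 90 [-0.53  0.82  1.15  2.11 -1.    0.92 -2.18]
165 -90 [ 0.47  0.55 -0.49  2.1   0.45  0.6  -0.6 ]
180 90 [ 0.08  0.53  0.19  2.1  -0.19  0.54 -2.73]
180 -90 [ 0.57  0.56 -0.53  2.09  0.48  0.61 -0.29]
195 90 [ 0.2   0.54  0.13  2.06 -0.13  0.56 -2.46]
195 -90 [ 0.66  0.58 -0.56  2.05  0.51  0.65  0.02]
210 90 [ 0.28  0.56  0.09  1.99 -0.09  0.59 -2.19]
210 -90 [ 0.73  0.61 -0.59  1.99  0.53  0.7   0.33]
225 90 [ 0.35  0.59  0.04  1.91 -0.04  0.64 -1.94]
225 -90 [ 0.78  0.66 -0.64  1.9   0.56  0.76  0.61]
240 90 [ 0.41  0.63 -0.03  1.81  0.03  0.7  -1.72]
240 -90 [ 0.82  0.72 -0.71  1.8   0.61  0.85  0.86]
seat -7.5 [-0.35  0.67 -0.32  1.83  0.31  0.69 -2.55]
seat 172.5 [-0.11  0.76 -0.74  1.83  0.68  0.83  0.25]
```

```bash
cat >> h.py <<'E'
C=np.array([.6038,-.1260])
def push(a0,a1,z=.058,r=.141,n=7,sp=.08):
    A=np.radians(np.linspace(a0,a1,n+1))
    p,q=arcpose(C,A[0],r,.15,A[0]-np.pi/2);ctrl.movep(p,q)
    p[2]=z;ctrl.movel(p,max_speed=.12)
    for a in A[1:]:
        p,q=arcpose(C,a,r,z,a-np.pi/2);ctrl.movel(p,q,max_speed=sp)
    print("push F",get_state()["contact_force"].round(1))
    a=A[-1]+np.radians(2);p,q=arcpose(C,a,r,z,A[-1]-np.pi/2);ctrl.movel(p,max_speed=.1)
    p[2]=.15;ctrl.movel(p,max_speed=.15)
def pegs(cam="top"):
    im,d=vision.grab_frame(cam);P=cloud(cam,d)
    r=np.hypot(P[...,0]-C[0],P[...,1]-C[1])
    g=(im.max(2)<60)&(P[...,2]>.066)&(P[...,2]<.081)&(abs(r-.14)<.015)
    n,l,s,ce=cv2.connectedComponentsWithStats(g.astype(np.uint8))
    for i in range(1,n):
        if s[i,4]>7:
            q=P[l==i].mean(0);print("peg",s[i,4],q.round(4),round(np.degrees(np.arctan2(q[1]-C[1],q[0]-C[0]))%360,1))
    return im,d,P
E
python3 - <<'E'
from h import *
ctrl.close_gripper(20)
push(199.6,130)
im,*_=pegs();print(get_state()["time"])
pegs("side")
E
```

```text
push F [-0.1  0.4 -0. ]
8.7833
peg 21 [ 0.4849 -0.1975  0.0716] 211.0
peg 26 [ 0.4678 -0.0911  0.0713] 165.6
peg 26 [ 0.53   -0.0048  0.0719] 121.3
```

```bash
python3 - <<'E'
from h import *
push(222.5,135.2,n=8)
pegs("side")
p,q=arcpose(C,np.radians(172.8),.2,.3,0);ctrl.movep([.42,.25,.3],qd(np.radians(172.5)))
ctrl.ungrasp()
im,d,P=pegs();cv2.imwrite("pics/top1.png",cv2.resize(im[120:285,160:440],(800,471),interpolation=cv2.INTER_CUBIC));np.save("top1.npy",d)
hsv=cv2.cvtColor(im,cv2.COLOR_BGR2HSV);m=cv2.inRange(hsv,(20,110,60),(35,255,255));m[:190]=0
r=np.hypot(P[...,0]-C[0],P[...,1]-C[1]);m[r>.14]=0
ys,xs=np.nonzero(m);print(len(xs),cv2.minAreaRect(np.c_[xs,ys].astype(np.float32)))
pts=np.array([at_z("top",(x,y),.038)[:2] for x,y in zip(xs,ys)])
rc=cv2.minAreaRect((pts*1000).astype(np.float32));print("plate",rc,pts.mean(0))
# bar by depth
c=np.array(rc[0])/1000
b=(np.hypot(P[...,0]-c[0],P[...,1]-c[1])<.05)&(P[...,2]>.058)&(P[...,2]<.08);q=P[b]
print("bar",len(q),q.mean(0),cv2.minAreaRect((q[:,:2]*1000).astype(np.float32)))
print(models.recognise("top","yellow_plate_mid"),get_state()["time"])
E
```

```text
push F [-0.  -0.2 -0.2]
peg 23 [ 0.4916 -0.206   0.0718] 215.5
peg 24 [ 0.4652 -0.1039  0.0721] 170.9
peg 27 [ 0.5197 -0.0114  0.0718] 126.3
peg 20 [ 0.5185 -0.0148  0.0745] 127.5
peg 25 [ 0.4922 -0.2096  0.0738] 216.8
peg 24 [ 0.4652 -0.1059  0.0749] 171.7
814 ((347.41180419921875, 238.35299682617188), (41.231056213378906, 24.253562927246094), 14.03624439239502)
plate ((519.1682739257812, -116.87033081054688), (100.0634536743164, 61.160953521728516), 81.83939361572266) [ 0.518328   -0.11645556]
bar 86 [ 0.51605152 -0.1147522   0.06805076] ((504.2074890136719, -113.91290283203125), (12.304198265075684, 67.32167053222656), 82.37347412109375)
[{'point': [347.8, 236.6], 'p': 0.95}, {'point': [222.5, 167.1], 'p': 0.43}] 18.4
```

View pics/top1.png

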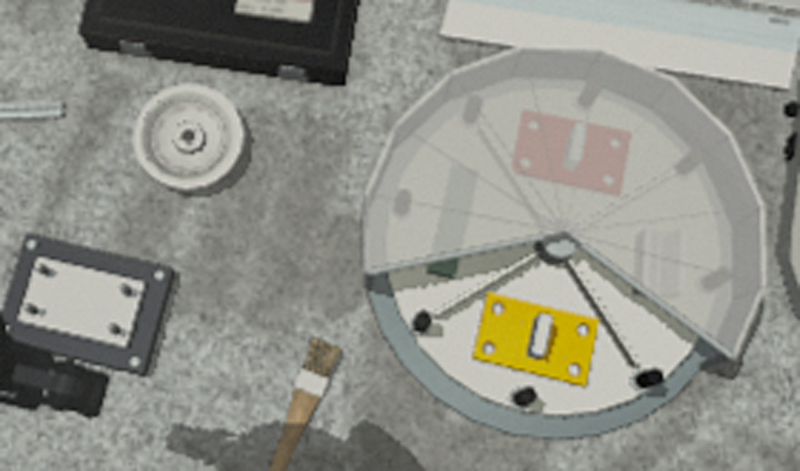

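The yellow plate is in the middle of the opening, at about (540,337) in the crop, and the brush and wheel haven't moved. Grasping next.

```bash
python3 - <<'E'
from h import *
Y=np.radians(171.9)
ctrl.movep([.519,-.117,.16],qd(Y))
ctrl.movel([.519,-.117,.043],max_speed=.12)
print(get_state()["contact_force"].round(1))
ctrl.close_gripper(60)
s=get_state();print(s["width"],s["contact_force"].round(1),s["tcp_pos"])
ctrl.movel([.519,-.117,.20],max_speed=.12)
s=get_state();print(s["width"],s["contact_force"].round(1),s["tcp_pos"],s["time"])
ctrl.movep([.511,.285,.13],qd(np.radians(172.5)))
s=get_state();print(s["width"],s["tcp_pos"],s["time"])
for n in("top","side"):
    im,d=vision.grab_frame(n);np.save(n+"2.npy",d);cv2.imwrite(f"pics/{n}2full.png",im)
    u,v=proj(n,[.511,.285,.1]).astype(int);c=im[max(0,v-70):v+70,max(0,u-95):u+95]
    cv2.imwrite(f"pics/{n}2.png",c)
a,b=cv2.imread("pics/top2.png"),cv2.imread("pics/side2.png")
f=lambda i:cv2.resize(i,(400,600*i.shape[0]//140//2*1),interpolation=cv2.INTER_CUBIC)
cv2.imwrite("pics/both2.png",np.vstack([cv2.resize(x,(407,300),interpolation=cv2.INTER_CUBIC) for x in(a,b)]))
E
```

```text
[-0.5  0.6  0.3]
0.011044432818885478 [-0.2 -0.6  4.5] [ 0.51911773 -0.11701265  0.04326386]
0.01100840734659315 [ 0.5 -0.3 -2.4] [ 0.51854092 -0.11702244  0.19928906] 23.15
0.010936233105728808 [0.5119108  0.28326368 0.12994184] 24.6583
```

View pics/both2.png

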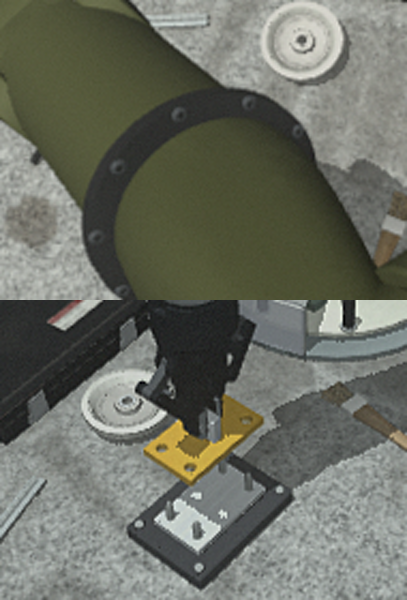

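The top view is blocked by the arm. The side view shows the plate level, held over the fixture and aligned with it. I'll measure the plate against the seat in the side view, using the outline of each.

```bash
cat > fit.py <<'E'
from h import *
from scipy.optimize import minimize
def hull(cam,x,y,yaw,zs,hx=.03,hy=.05):
    c,s=np.cos(yaw),np.sin(yaw)
    pts=[proj(cam,[x+c*a-s*b,y+s*a+c*b,z]) for z in zs for a in(-hx,hx) for b in(-hy,hy)]
    return cv2.convexHull(np.array(pts,np.float32))[:,0]
def fit(cam,mask,ign,x0,zs,hx=.03,hy=.05):
    S=8;h,w=mask.shape
    u,v=np.mgrid[:0,:0]
    cu,cv_=proj(cam,[x0[0],x0[1],zs[0]]).astype(int);sl=(slice(max(0,cv_-60),cv_+60),slice(max(0,cu-70),cu+70))
    mk=mask[sl].astype(float);ig=ign[sl]
    o=np.array([sl[1].start,sl[0].start])
    def cost(p):
        H=hull(cam,x0[0]+p[0]/1000,x0[1]+p[1]/1000,x0[2]+p[2]/100,zs,hx,hy)-o
        big=np.zeros((mk.shape[0]*S,mk.shape[1]*S),np.uint8)
        cv2.fillConvexPoly(big,np.round(((H+.5)*S-.5)*16).astype(np.int32),255,shift=4)
        r=cv2.resize(big,mk.shape[::-1],interpolation=cv2.INTER_AREA)/255.
        return np.abs(r-mk)[~ig].sum()
    best=min((minimize(cost,s,method="Nelder-Mead",options=dict(initial_simplex=np.array(s)+np.array([[0,0,0],[3,0,0],[0,3,0],[0,0,3.]]),xatol=.02,fatol=.1)) for s in([0,0,0],[2,-2,-2],[-2,2,2])),key=lambda r:r.fun)
    p=best.x;return np.array([x0[0]+p[0]/1000,x0[1]+p[1]/1000,x0[2]+p[2]/100]),best.fun
def ymask(im):
    hsv=cv2.cvtColor(im,cv2.COLOR_BGR2HSV);return cv2.inRange(hsv,(15,110,50),(35,255,255))>0
E
python3 - <<'E'
from fit import *
y0=np.radians(-7.5)
print("tcp",get_state()["tcp_pos"])
# seat base (dark) in first pictures, both cameras: silhouette of 100x140x18 base+plate
for cam in("top","side"):
    im=cv2.imread(f"pics/{cam}0.png");hsv=cv2.cvtColor(im,cv2.COLOR_BGR2HSV)
    u,v=proj(cam,[.511,.285,.026]).astype(int)
    # bright aluminium plate: fill holes/posts
    b=((im.min(2)>135)).astype(np.uint8);n,l=cv2.connectedComponents(b);L=l[v,u]
    m=(l==L).astype(np.uint8);print("area",m.sum())
    cn,_=cv2.findContours(m,cv2.RETR_EXTERNAL,cv2.CHAIN_APPROX_NONE);m2=cv2.drawContours(np.zeros_like(m),cn,-1,1,-1)
    # ignore posts: dark/grey px inside predicted post columns
    ig=np.zeros(m.shape,bool)
    for a in(-.018,.018):
        for bb in(-.038,.038):
            c,s=np.cos(y0),np.sin(y0);X=np.array([.511+c*a-s*bb,.285+s*a+c*bb])
            t=np.zeros(m.shape,np.uint8);cv2.line(t,tuple(proj(cam,[*X,.024]).round().astype(int).tolist()),tuple(proj(cam,[*X,.051]).round().astype(int).tolist()),1,9 if cam=="side" else 7);ig|=t>0
    r,f=fit(cam,m2>0,ig,[.5112,.2846,y0],(.026,));print(cam,"seat",r.round(4),np.degrees(r[2]).round(2),round(f,1))
im=cv2.imread("pics/side2full.png");m=ymask(im)
z=get_state()["tcp_pos"][2]
dark=cv2.dilate(((im.max(2)<75)).astype(np.uint8),np.ones((3,3)))>0
hsv=cv2.cvtColor(im,cv2.COLOR_BGR2HSV)
# ignore gripper area: anything above-right inside hull & holes
H=hull("side",.5119,.2833,y0,(z-.0053,z-.0133))
ins=cv2.fillConvexPoly(np.zeros(m.shape,np.uint8),H.round().astype(np.int32),1)
inner=cv2.erode(ins,np.ones((9,9)))>0
ig=inner|(dark&(np.arange(420)[:,None]<proj("side",[.5119,.2833,z-.005])[1]+6))
r,f=fit("side",m,ig,[.5119,.2833,y0],(z-.0053,z-.0133));print("held",r.round(4),np.degrees(r[2]).round(2),round(f,1))
# top camera fit of plate before grasp uses im1 not saved full
v=im.copy();cv2.polylines(v,[hull("side",*r,(z-.0053,z-.0133)).round().astype(np.int32)],True,(255,0,255),1)
u0,v0=proj("side",[.511,.285,.1]).astype(int);cv2.imwrite("pics/ov.png",cv2.resize(v[v0-50:v0+70,u0-70:u0+70],(700,600),interpolation=cv2.INTER_NEAREST))
E
```

```text
tcp [0.51200831 0.28320382 0.13007853]
area 807
top seat [ 0.5115  0.2855 -0.1277] -7.31 34.0
area 901
side seat [ 0.5101  0.2866 -0.1357] -7.77 25.9Traceback (most recent call last):
  File "<stdin>", line 28, in <module>
  File "fit.py", line 19, in fit
    best=min((minimize(cost,s,method="Nelder-Mead",options=dict(initial_simplex=np.array(s)+np.array([[0,0,0],[3,0,0],[0,3,0],[0,0,3.]]),xatol=.02,fatol=.1)) for s in([0,0,0],[2,-2,-2],[-2,2,2])),key=lambda r:r.fun)
  File "fit.py", line 19, in <genexpr>
    best=min((minimize(cost,s,method="Nelder-Mead",options=dict(initial_simplex=np.array(s)+np.array([[0,0,0],[3,0,0],[0,3,0],[0,0,3.]]),xatol=.02,fatol=.1)) for s in([0,0,0],[2,-2,-2],[-2,2,2])),key=lambda r:r.fun)
              ~~~~~~~~^^^^^^^^^^^^^^^^^^^^^^^^^^^^^^^^^^^^^^^^^^^^^^^^^^^^^^^^^^^^^^^^^^^^^^^^^^^^^^^^^^^^^^^^^^^^^^^^^^^^^^^^^^^^^^^^^^^^^^^^^^^^^^^^^^^^^^^
    res = _minimize_neldermead(fun, x0, args, callback, bounds=bounds,
                               **options)
    fsim[j] = func(sim[j])
              ~~~~^^^^^^^^
    fx = function(np.copy(x), *(wrapper_args + args))
  File "fit.py", line 14, in cost
    H=hull(cam,x0[0]+p[0]/1000,x0[1]+p[1]/1000,x0[2]+p[2]/100,zs,hx,hy)-o
      ~~~~^^^^^^^^^^^^^^^^^^^^^^^^^^^^^^^^^^^^^^^^^^^^^^^^^^^^^^^^^^^^^
  File "fit.py", line 5, in hull
    pts=[proj(cam,[x+c*a-s*b,y+s*a+c*b,z]) for z in zs for a in(-hx,hx) for b in(-hy,hy)]
         ~~~~^^^^^^^^^^^^^^^^^^^^^^^^^^^^^
  File "h.py", line 14, in proj
    c=vision.camera_info(cam);K,R,t=map(np.array,(c["mtx"],c["R"],c["t"]))
ValueError: time passes only in moves, steps and waits
```

```bash
cat >> h.py <<'E'
import functools
_ci=vision.camera_info
class _V: 
    camera_info=staticmethod(functools.lru_cache(None)(_ci)); grab_frame=staticmethod(vision.grab_frame)
vision=_V
E
cat > held.py <<'E'
from fit import *
y0=np.radians(-7.5)
def held(show=None):
    im,d=vision.grab_frame("side");m=ymask(im);s=get_state();x,y,z=s["tcp_pos"]
    H=hull("side",x,y,y0,(z-.0053,z-.0133))
    ins=cv2.fillConvexPoly(np.zeros(m.shape,np.uint8),H.round().astype(np.int32),1)
    dark=cv2.dilate((im.max(2)<75).astype(np.uint8),np.ones((3,3)))>0
    vc=proj("side",[x,y,z-.005])[1]
    ig=(cv2.erode(ins,np.ones((9,9)))>0)|(dark&(np.arange(420)[:,None]<vc+3))
    # the brush etc outside are not the plate
    m&=cv2.dilate(ins,np.ones((13,13)))>0
    r,f=fit("side",m,ig,[x,y,y0],(z-.0053,z-.0133));print("tcp",s["tcp_pos"].round(4),"held",r.round(4),np.degrees(r[2]).round(2),round(f,1))
    if show:
        u0,v0=map(int,proj("side",[x,y,z-.02]));S=5
        v=cv2.resize(im[v0-60:v0+60,u0-70:u0+70],None,fx=S,fy=S,interpolation=cv2.INTER_CUBIC)
        h=((hull("side",*r,(z-.0053,z-.0133))-[u0-70,v0-60]+.5)*S).round().astype(np.int32)
        cv2.polylines(v,[h],True,(255,0,255),1);cv2.imwrite(show,v)
    return r
E
python3 - <<'E'
from held import *
ctrl.movel([.511,.285,.072],qd(np.radians(172.5)),max_speed=.06)
ctrl.pause(.3)
held("pics/ov.png");print(get_state()["time"],get_state()["contact_force"])
E
```

```text
tcp [0.5111 0.285  0.0722] held [ 0.5119  0.2854 -0.124 ] -7.1 37.6
26.225 [ 0.27920914  0.38449881 -1.33277136]
```

View pics/ov.png

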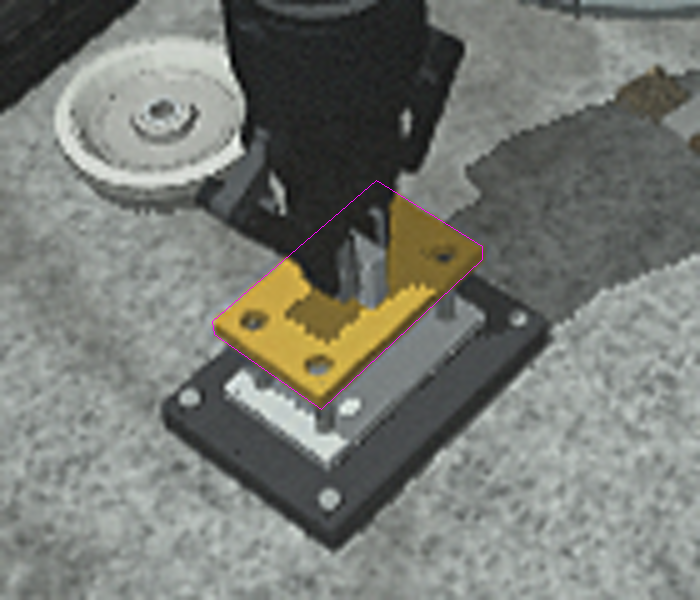

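```bash
python3 - <<'E'
from fit import *
y0=np.radians(-7.5)
for cam in("top","side"):
    im=cv2.imread(f"pics/{cam}0.png")
    u,v=proj(cam,[.511,.285,.026]).astype(int)
    ig=np.zeros(im.shape[:2],bool)
    for a in(-.018,.018):
        for bb in(-.038,.038):
            c,s=np.cos(y0),np.sin(y0);X=np.array([.511+c*a-s*bb,.285+s*a+c*bb])
            t=np.zeros(im.shape[:2],np.uint8);cv2.line(t,tuple(proj(cam,[*X,.024]).round().astype(int).tolist()),tuple(proj(cam,[*X,.051]).round().astype(int).tolist()),1,9 if cam=="side" else 7);ig|=t>0
    for th in(110,135,155,175):
        b=((im.min(2)>th)).astype(np.uint8);n,l=cv2.connectedComponents(b,connectivity=4);m=(l==l[v,u])
        for zs in((.026,),(.026,.018)):
            r,f=fit(cam,m,ig,[.5112,.2846,y0],zs);print(cam,th,len(zs),"seat",r[:2].round(4),np.degrees(r[2]).round(2),round(f,1))
    # dark base incl. all: 100x140, silhouette
    from cv2 import inRange
    d=((im.max(2)<95)|False).astype(np.uint8)
    full=cv2.fillConvexPoly(np.zeros(im.shape[:2],np.uint8),hull(cam,.5112,.2846,y0,(.018,0),.054,.074).round().astype(np.int32),1)
    k=cv2.fillConvexPoly(np.zeros(im.shape[:2],np.uint8),hull(cam,.5112,.2846,y0,(.018,),.042,.062).round().astype(np.int32),1)>0
    m=(d>0)&(full>0)
    r,f=fit(cam,m,k,[.5112,.2846,y0],(.018,0),.05,.07);print(cam,"base",r[:2].round(4),np.degrees(r[2]).round(2),round(f,1))
E
```

```text
top 110 1 seat [0.5112 0.2855] -7.54 26.6
top 110 2 seat [0.5117 0.2868] -7.56 32.8
top 135 1 seat [0.5115 0.2855] -7.31 34.0
top 135 2 seat [0.512  0.2873] -7.78 47.4
top 155 1 seat [0.5117 0.2856] -7.34 60.5
top 155 2 seat [0.5122 0.287 ] -7.74 76.2
top 175 1 seat [0.3863 0.3577] 6.18 15466.8
top 175 2 seat [0.4054 0.3197] 28.12 15447.2
top base [0.5106 0.2821] -7.4 89.4
side 110 1 seat [0.5102 0.2867] -7.2 22.4
side 110 2 seat [0.5136 0.2826] -7.84 61.5
side 135 1 seat [0.5101 0.2866] -7.77 26.9
side 135 2 seat [0.5141 0.282 ] -7.49 73.8
side 155 1 seat [0.5103 0.2863] -7.78 29.8
side 155 2 seat [0.5139 0.2817] -7.57 78.3
side 175 1 seat [0.4994 0.4073] 121.85 14254.5
side 175 2 seat [0.4896 0.3953] -58.16 14138.5
side base [0.5103 0.2857] -6.84 113.7
```

```bash
python3 - <<'E'
from h import *
Q=qd(np.radians(172.5));x,y=.5105,.2856
ctrl.movel([x,y,.065],Q,max_speed=.04);ctrl.pause(.2);s=get_state();F0=s["contact_force"];M0=s["wrist_torque"];print(F0.round(1),s["tcp_pos"].round(4))
for z in(.061,.059,.0575,.056,.0545):
    ctrl.movel([x,y,z],Q,max_speed=.03);ctrl.pause(.1);s=get_state()
    F=s["contact_force"]-F0;print(z,s["tcp_pos"].round(4),"dF",F.round(1),"dM",(s["wrist_torque"]-M0).round(2))
    if np.linalg.norm(F)>12:break
print(s["time"])
E
```

```text
[ 0.1 -0.  -0.9] [0.5105 0.2857 0.065 ]
0.061 [0.5105 0.2856 0.061 ] dF [-0.3  0.1 -1.7] dM [-0.05  0.02  0.06]
0.059 [0.5105 0.2856 0.059 ] dF [ 0.   0.9 -2. ] dM [-0.01  0.03  0.04]
0.0575 [0.5105 0.2856 0.0575] dF [ 0.2 -0.3 -1.3] dM [-0.03 -0.    0.04]
0.056 [0.5105 0.2856 0.056 ] dF [-0.3 -0.2 -0.6] dM [-0.03  0.    0.06]
0.0545 [0.5105 0.2856 0.0545] dF [ 0.2  0.1 -1.1] dM [-0.04 -0.01  0.03]
28.5333
```

The plate is past the cones with no contact force. I'll keep lowering.

```bash
python3 - <<'E'
from h import *
Q=qd(np.radians(172.5));x,y=.5105,.2856
s=get_state();F0=s["contact_force"]
for z in(.052,.049,.046,.044,.042,.0410,.0402,.0396,.039,.0384):
    ctrl.movel([x,y,z],Q,max_speed=.03);ctrl.pause(.1);s=get_state()
    F=s["contact_force"]-F0;print(z,s["tcp_pos"].round(4),"dF",F.round(1))
    if np.linalg.norm(F)>8:break
print(s["time"])
E
```

```text
0.052 [0.5104 0.2856 0.0519] dF [-0.3 -0.5 -0.3]
0.049 [0.5105 0.2856 0.049 ] dF [-0.3 -0.2 -1. ]
0.046 [0.5105 0.2856 0.046 ] dF [-0.5 -0.6  1. ]
0.044 [0.5105 0.2856 0.044 ] dF [-0.  -0.2 -0.8]
0.042 [0.5105 0.2856 0.042 ] dF [-0.  -0.5  0.7]
0.041 [0.5105 0.2856 0.041 ] dF [-0.3  0.2  0.1]
0.0402 [0.5105 0.2856 0.0402] dF [-0.5 -0.2 -0.2]
0.0396 [0.5105 0.2856 0.0396] dF [-0.9 -0.2  0.3]
0.039 [0.5106 0.2857 0.0393] dF [-1.7 -0.7  5.4]
0.0384 [0.5106 0.2857 0.0393] dF [-2.7 -2.7 11.6]
32.0333
```

The plate bottomed at the predicted height of 0.0393. I'll release, retract and check.

```bash
python3 - <<'E'
from fit import *
Q=qd(np.radians(172.5));x,y=.5106,.2857
ctrl.movel([x,y,.0393],Q,max_speed=.03)
ctrl.ungrasp();ctrl.pause(.2);print(get_state()["width"])
ctrl.movel([x,y,.16],Q,max_speed=.12)
ctrl.movep([.40,-.02,.32],Q);ctrl.pause(.2)
im,d=vision.grab_frame("top");P=cloud("top",d);m=ymask(im)
w=np.hypot(P[...,0]-.511,P[...,1]-.285)<.075;m&=w
print("plate z",np.median(P[m&(P[...,2]<.045)][:,2]),"(want .034)")
r,f=fit("top",m,np.zeros_like(m)|(cv2.erode(cv2.fillConvexPoly(np.zeros(m.shape,np.uint8),hull("top",.511,.285,-.13,(.034,)).round().astype(np.int32),1),np.ones((7,7)))>0),[.511,.285,-.13],(.034,));print("fit",r.round(4),np.degrees(r[2]),f)
q=P[m&(P[...,2]<.045)];A=np.c_[q[:,:2],np.ones(len(q))];print("plane tilt",np.linalg.lstsq(A,q[:,2],rcond=None)[0][:2].round(3))
im2,_=vision.grab_frame("side");u,v=map(int,proj("side",[.511,.285,.03]))
cv2.imwrite("pics/end.png",np.hstack([cv2.resize(im[130:290,150:310],(400,400)),cv2.resize(im2[v-60:v+60,u-60:u+60],(400,400),interpolation=cv2.INTER_CUBIC)]))
print(models.recognise("top","brush_mid")[:1],get_state()["time"],get_state()["contact_force"].round(1))
E
```

```text
0.08547744108769083
plate z 0.03441780116378962 (want .034)
fit [ 0.5109  0.2851 -0.1275] -7.305264617273076 52.10980392156863
plane tilt [ 0.024 -0.003]
[{'point': [265.6, 263.7], 'p': 0.88}] 36.0583 [ 0.   0.3 -0.6]
```

View pics/end.png

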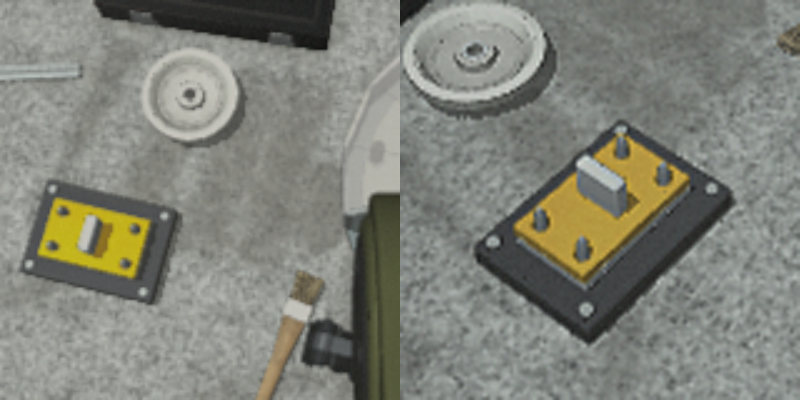

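The plate lies flat with all four posts through its holes, and the wheel and brush are where they were. The arm is clear, so I'm handing the job in.

```bash
python3 -c "
from station import ticket;print(ticket.close_job())"
```

```text
the job is handed in; nothing more can be done
None
```

The yellow plate is on the fixture, fully down over all four posts, and I handed the job in at about 36 s with the arm clear. I turned the carousel about 150° clockwise with two pushes on its pegs. I then lifted the plate by its bar and lowered it in small steps, watching the force, which stayed near zero until the plate bottomed. The last step down pressed with about 12 N.

**Last checks:**
- **Height:** the plate bottomed with the tool at 0.0393 m, as predicted. The top camera puts its upper face at 34.4 mm, against 34 mm expected.
- **Position:** the fitted centre is (0.5109, 0.2851) with yaw -7.3°. That is within about 0.6 mm and 0.2° of my top-camera estimates of the seat.
- **Neighbours:** the final pictures show the posts through all four holes. The brush is at the same pixel as at the start, and the wheel looks unmoved in the pictures. I did not look inside the carousel again after lifting the plate out.

**Checks that disagreed:**
- **Two cameras:** before lowering, they differed by about 2 mm on where the plate had to go. I aimed between them, and it went on without contact.
- **Tilt:** a plane fitted to the top-camera depth gave about 1.4°, inside the 2° limit. I put that down to depth noise, since the plate looks flat in both views.

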